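# Tip the white ball from the transfer boat into the drying chamber

## Robot

A 7-joint arm with a two-finger parallel gripper is mounted at the origin on the work surface. World frame = base frame: x ahead of the robot, y to its left, z up, the work surface at z = 0. Lengths are in m, angles in rad, forces in N, time in s.
With the tool pointing down it reaches from about 0.425 to 0.925 m from the base axis. Payload 6.8 kg.
Tool frame: the origin (TCP) lies midway between the tips of the shut fingers; the grasp point (between the pads) lies 19 mm behind it; z points along the fingers, y is the direction in which the jaws open and shut (so a half turn about z gives the same grasp; the last joint's range is limited). The gripper opens to 85 mm and grips with 20 to 120 N. Pads are 22 mm wide; open, the fingers measure 114 mm over their backs; the gripper's body (76 mm by 85 mm) begins 54 mm behind the grasp point. The pads swing forward as they close: fully open they stand 13 mm farther back than shut.
Start: joints at [-1.23, 0.477, 0.022, 1.555, -0.011, 1.109, -0.083], TCP at [0.293, 0.608, 0.231] pointing down, gripper open.
Joint ranges: [-2.96, 2.96], [-0.34, 2.1], [-1.41, 1.46], [0.24, 2.44], [-1.37, 4.51], [0.17, 1.92], [-2.96, 2.96]. Speed limits (rad/s): [2.39, 2.39, 3.14, 3.14, 3.14, 3.14, 3.14].

## Interface

Orientations are given as a unit quaternion [w, x, y, z].
In Python, from station import bot gives the robot as it stands. The module is installed in compiled form; this text tells all that it offers.
- The arm moves only by the tool play_rows, never from a script. Its argument "motion" is a list of rows, each a list of 2 entries, a list of its own where there are three numbers: the shift along the tool's x, y, z as a fraction of full scale, then the turn, a rotation vector about the tool's x, y, z as a fraction of full scale. In form: [[[tx, ty, tz], [rx, ry, rz]], ...]. A call has 1 to 8 rows; each row is the pose to reach, as a shift and turn from the pose measured when the call began, along the tool's axes at that moment, turning the shorter way round; what a row does not reach only later rows make up. Full scale, the value 1, is 400 mm for a shift and 360 degrees for a turn. A row lasts 1/10 s, in which the tool goes at most 50 mm and 8.59 degrees, less where a joint would pass 70% of its speed; a pose out of reach is approached as far as the arm can. A call with a number of a shift or a turn outside -1 to 1 is refused whole. A call with a gripper value outside its range is refused whole. "fingers" is the finger opening in mm, from 0 to 85.4, set as the call begins (left out, the last holds). The fingers move at their own pace and stop on an object; "grip_force" is the grip in N (left out, the last holds). Time passes only in rows, so rows that repeat a pose let the fingers close. It gives the time, the measured TCP pose, the force and the opening at its end, in the units of the state.
- bot.get_obs(): the state, without advancing time (a new reading comes with each control period).
- bot.read_camera(name): name is "scene" or "top" or "wrist"; returns a dict with "pixels" (420x560x3 uint8, red, green, blue), "range_z" (420x560 float32, m along the optical axis (not along the pixel's ray), 0 where there is no reading), "fovy" (degrees; the focal length in pixels is half the picture's height over the tangent of half this angle, whatever the lens; pixels are square), "cx", "cy" (the principal point, pixels), "pose" (4x4, takes a point from camera to world coordinates). Camera axes: x right, y down, z forward; pixel columns grow to the right and rows downward; lengths in m; the calibration is good to about 2 mm. A picture is of the moment at which its call begins.
- bot.hand_in(): hands the job in, once; it reports no verdict.
The state is a dict: "t": time; "q": joint angles; "joint_vel": joint speeds; "joint_torque": joint torques, N m; "eef_pos": TCP position; "tool_rot": TCP orientation; "contact_force": force on the tool from outside, world axes, zero at the start; "torque": the same for the moment, N m; "gripper_width": opening from 0.0 (shut) to 1.0 (fully open).
Only numpy, scipy, OpenCV 4.12 (cv2) and the standard library are available. Lean on these libraries where they do the work, as an engineer would, in place of code of your own. Each camera call takes 0.05 s, during which the arm holds its last target.

## Task

Pick up the transfer boat with the orange grip, lower it level through the slot in the drying chamber's cover plate and tip it inside so that its white ball rolls out onto the chamber floor. Then bring the boat out and stand it upright on the blue mat again. Neither the boat nor the robot may touch the cover plate, and the boat with the green grip must stay where it is.

Things in the scene. Friction and masses are not known exactly. Their poses are not given: they have to be found in the camera images.
- boat_grip (a point): Centre of the boat's orange grip, an upright block 24 x 24 x 40 mm on a 6 x 10 mm stem at the boat's rear. Boat axes: z up the stem, -x to the open nose. The steel boat, a scoop 64 long (x) x 32 wide x 32 mm high, 0.25 kg, stands loose on the mat. From this point the flat underside is 158 mm below, the nose 61 mm in front, the rear end 3 mm behind.
- boat_bowl (a point): Where the ball's centre rests at the rear of the orange-grip boat's scoop: 13.3 mm towards the nose from the stem's axis, 17.2 mm above the underside; axes as for the grip. The scoop's floor rises 15 degrees to the open nose, so a level boat keeps its ball; tipped nose-down 35 to 40 degrees, the ball rolls out over the nose.
- ball_center (a point): Centre of the loose white ceramic ball, 20 mm diameter, about 20 g, that lies in the orange-grip boat at the start.
- cover: Bright aluminium plate, 174 x 154 x 5 mm, fixed on the black, fixed drying chamber. Origin: centre of the slot at the plate's upper face, 115 mm above the bench; z up. The slot is 104 mm long (its x) and 58 mm wide (its y). Below it the chamber is empty: inside 160 mm (x) by 140 mm (y), floor 107 mm below the origin.
- mat_center (a point): Centre of the top face of the fixed blue mat, 250 mm (its x) by 190 mm (its y), 3 mm thick. Both boats start on it.
- spare_grip (a point): Centre of the green grip of the other boat, otherwise identical but holding a dark steel-coloured ball; it stands on the blue mat about 130 mm from the orange one. Leave it alone.

How it is judged:
By the outcome, as a careful person would: the job done as asked, in the order asked, and still so for the second after the job is handed in, with the robot touching nothing.
It also fails if it takes over 58 s, if anything falls off the work surface, if the arm or the gripper's body presses on something with over 40 N, if the wrist force passes 120 N, or if a joint passes its speed limit or range.

## Working session

There is one attempt and no reset: what is moved stays moved. The work goes in short steps, Python scripts to look and compute and a tool call to move; the robot and the scene stay as the last step left them, time stands still between calls to the robot, and variables do not carry over. Pictures are saved under pics/ and viewed, and the job is handed in when it is done.

Besides the shell and the picture viewer there is one more tool, called after ">>>" in YAML: its name, and indented under it one key for each argument. play_rows: Moves the arm, as the interface text tells. Shift numbers are shares of 400 mm and turn numbers shares of 360 degrees, none past 1 either way. Its arguments: {"type":"object","properties":{"motion":{"type":"array"},"fingers":{"type":"number"},"grip_force":{"type":"number"}},"required":["motion"]}

```bash
mkdir -p pics; ls; cat > h.py <<'E'
import numpy as np, cv2
from station import bot
from scipy.spatial.transform import Rotation as R
def cam(n,save=None):
    c=bot.read_camera(n); c['f']=210/np.tan(np.radians(c['fovy'])/2)
    np.savez('/tmp/%s.npz'%n,**c)
    if save: cv2.imwrite('pics/'+save,c['pixels'][:,:,::-1])
    return c
def pts(c):
    v,u=np.mgrid[0:420,0:560]; z=c['range_z']
    P=np.stack([(u-c['cx'])/c['f']*z,(v-c['cy'])/c['f']*z,z],-1)
    return P@c['pose'][:3,:3].T+c['pose'][:3,3]
def ray(c,u,v,h):
    d=c['pose'][:3,:3]@np.array([(u-c['cx'])/c['f'],(v-c['cy'])/c['f'],1]);o=c['pose'][:3,3]
    return o+d*(h-o[2])/d[2]
def tool():
    o=bot.get_obs(); w,x,y,z=o['tool_rot']; return np.array(o['eef_pos']),R.from_quat([x,y,z,w]),o
E
python3 - <<'E'
from h import *
for n in ['scene','top','wrist']:
    c=cam(n,n+'0.png'); print(n,c['fovy'],c['cx'],c['cy'],c['pose'].round(3).tolist())
p,r,o=tool();print(o);print(r.as_matrix().round(3))
E
```

```text
pics
scene 44.82043570407323 278.0827161417773 205.656425221566 [[-0.422, 0.543, -0.726, 1.256], [0.906, 0.237, -0.35, 0.33], [-0.018, -0.805, -0.592, 0.692], [0.0, 0.0, 0.0, 1.0]]
top 48.971758784860796 280.8426576720592 210.19612132033052 [[0.165, -0.96, 0.225, 0.392], [-0.986, -0.162, 0.032, -0.01], [0.006, -0.227, -0.974, 0.84], [0.0, 0.0, 0.0, 1.0]]
wrist 70.17902916468303 279.4051958920851 214.65721440285955 [[0.434, 0.866, 0.25, 0.229], [0.901, -0.416, -0.122, 0.639], [-0.001, 0.278, -0.961, 0.373], [0.0, 0.0, 0.0, 1.0]]
{'t': 0.15, 'q': array([-1.23009258,  0.47763976,  0.0223383 ,  1.55620197, -0.01149951,
        1.1093353 , -0.08309807]), 'joint_vel': array([-1.25927274e-03, -1.07750938e-04, -2.92364571e-04, -2.38926511e-03,
        1.97938842e-04,  8.33965805e-05, -6.24245986e-04]), 'joint_torque': array([ 2.44825766e-03, -5.96926582e+01,  1.60984196e+00, -2.81488931e+01,
        1.25999039e-02,  6.48800211e-03, -2.13649787e-05]), 'eef_pos': array([0.29267526, 0.60773592, 0.23053856]), 'tool_rot': array([-1.13068900e-04,  2.22509755e-01,  9.74930192e-01, -7.19347297e-04]), 'contact_force': array([-0.28924227, -0.90857636, -0.4534255 ]), 'torque': array([-0.00525814, -0.02179962, -0.00165304]), 'gripper_width': 0.996402794890576}
[[-0.901  0.434 -0.001]
 [ 0.434  0.901 -0.001]
 [-0.    -0.001 -1.   ]]
```

View pics/scene0.png

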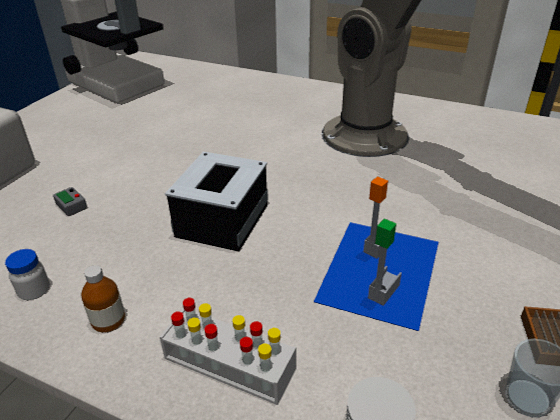

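View pics/top0.png

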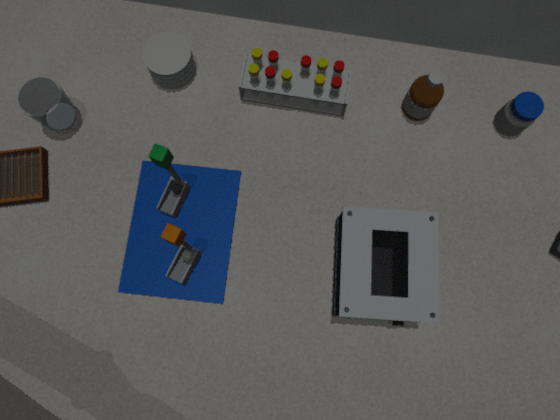

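View pics/wrist0.png

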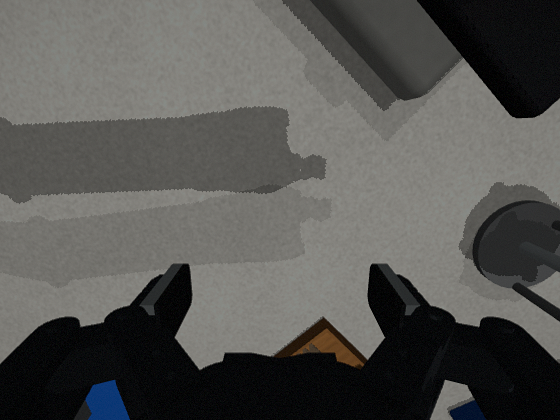

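The top view shows the orange grip at about (173,235) with its scoop at (183,263), the green grip at (162,156), and the slot spanning about (372–408, 230–297). The scene view shows the grips upright above the mat.

```bash
cat > m.py <<'E'
from h import *
def comp(m,n=1):
    k,l,s,c=cv2.connectedComponentsWithStats(m.astype(np.uint8)); 
    o=np.argsort(-s[1:,4])[:n]+1
    return [l==i for i in o]
if __name__=='__main__':
  for n in ['scene','top']:
    c=dict(np.load('/tmp/%s.npz'%n)); P=pts(c); hsv=cv2.cvtColor(c['pixels'],cv2.COLOR_RGB2HSV); H,S,V=[hsv[...,i].astype(int) for i in range(3)]
    ok=c['range_z']>0
    for nm,lo,hi in [('orange',5,18),('green',50,75),('blue',105,125)]:
        m=(H>=lo)&(H<=hi)&(S>180)&(V>60)&ok
        if nm!='blue': m&=(P[...,2]>.10)&(P[...,2]<.21)
        else: m&=(P[...,2]<.03)
        m=comp(m)[0]; Q=P[m]; v,u=np.nonzero(m)
        print(n,nm,m.sum(),'px',u.mean().round(1),v.mean().round(1),'mn',Q.min(0).round(4),'mx',Q.max(0).round(4),'mean',Q.mean(0).round(4))
        if nm!='blue':
            z=np.percentile(Q[:,2],97); t=m&(abs(P[...,2]-z)<.003); T=P[t]
            rr=cv2.minAreaRect((T[:,:2]*1000).astype(np.float32)); print('  top z',z.round(4),t.sum(),rr, 'zmed',np.median(T[:,2]).round(4))
        else:
            rr=cv2.minAreaRect((Q[:,:2]*1000).astype(np.float32)); print('  ',rr,np.median(Q[:,2]).round(4))
    # cover
    m=ok&(abs(P[...,2]-.115)<.006)&(S<60); m=comp(m)[0]; Q=P[m]
    print(n,'cover',m.sum(),np.median(Q[:,2]).round(4),cv2.minAreaRect((Q[:,:2]*1000).astype(np.float32)))
    cs,h=cv2.findContours(m.astype(np.uint8),cv2.RETR_CCOMP,cv2.CHAIN_APPROX_NONE)
    for i,k in enumerate(cs):
        if h[0][i][3]>=0 and len(k)>40:
            W=np.array([ray(c,a[0][0],a[0][1],.115)[:2]*1000 for a in k]).astype(np.float32)
            print('  slot',cv2.minAreaRect(W))
        elif len(k)>100:
            W=np.array([ray(c,a[0][0],a[0][1],.115)[:2]*1000 for a in k]).astype(np.float32)
            print('  outer',cv2.minAreaRect(W))
E
python3 m.py
python3 - <<'E'
from h import *
c=dict(np.load('/tmp/top.npz'))
cv2.imwrite('pics/topz.png',cv2.resize(np.clip(c['pixels'][130:310,100:260,::-1]*1.8,0,255).astype(np.uint8),None,fx=3.3,fy=3.3,interpolation=cv2.INTER_CUBIC))
c=dict(np.load('/tmp/scene.npz'))
cv2.imwrite('pics/scenez.png',cv2.resize(c['pixels'][160:330,310:450,::-1],None,fx=3.4,fy=3.4,interpolation=cv2.INTER_CUBIC))
E
```

```text
scene orange 355 px 378.1 189.3 mn [0.4749 0.1488 0.14  ] mx [0.5019 0.1762 0.1811] mean [0.4929 0.1637 0.1648]
  top z 0.1801 99 ((487.3150939941406, 162.77096557617188), (24.654077529907227, 22.55195426940918), 71.0615463256836) zmed 0.1791
scene green 351 px 384.3 232.5 mn [0.591  0.1945 0.1397] mx [0.619  0.2209 0.1821] mean [0.611  0.2078 0.1669]
  top z 0.1806 123 ((605.009521484375, 208.86679077148438), (22.905811309814453, 23.24225425720215), 76.2447509765625) zmed 0.1794
scene blue 7198 px 379.4 277.5 mn [ 0.3916  0.0912 -0.0035] mx [0.6508 0.2919 0.028 ] mean [0.5395 0.1961 0.0014]
   ((521.3408203125, 191.223388671875), (250.96142578125, 188.2727508544922), 3.261542320251465) 0.0014
scene cover 2849 0.1131 ((504.6024475097656, -169.42344665527344), (180.08668518066406, 155.57669067382812), 5.838864803314209)
  outer ((510.12384033203125, -166.93893432617188), (178.57901000976562, 156.0813751220703), 5.896157264709473)
  slot ((509.32452392578125, -167.16090393066406), (105.34701538085938, 59.19416046142578), 5.462780475616455)
top orange 207 px 170.5 233.0 mn [0.4708 0.150
[... 305 characters left out ...]
top z 0.1841 142 ((601.7368774414062, 208.6756134033203), (20.966455459594727, 22.643447875976562), 79.66090393066406) zmed 0.1823
top blue 11029 px 181.6 233.3 mn [ 0.3915  0.093  -0.0016] mx [0.6474 0.293  0.0158] mean [0.5138 0.1904 0.0038]
   ((519.669677734375, 192.7945556640625), (247.87501525878906, 188.30014038085938), 3.1499276161193848) 0.0038
top cover 8486 0.1156 ((504.4277038574219, -168.5760955810547), (174.5252227783203, 155.15426635742188), 5.750175952911377)
  outer ((504.1921691894531, -168.19418334960938), (174.0878448486328, 154.70736694335938), 5.752589702606201)
  slot ((503.8434753417969, -168.12164306640625), (106.93024444580078, 59.61812210083008), 6.951758861541748)
```

View pics/topz.png

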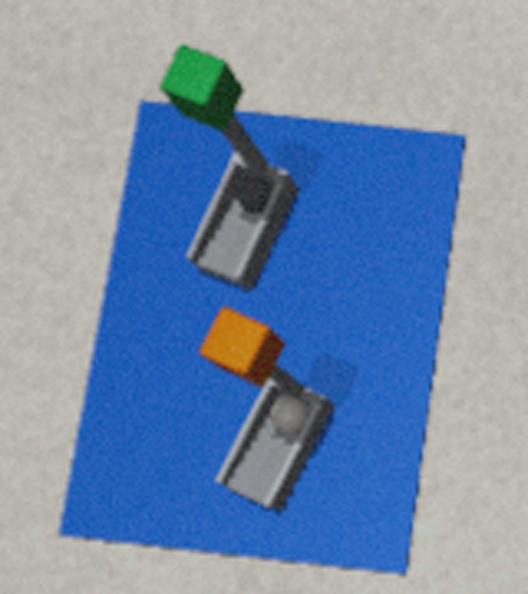

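View pics/scenez.png

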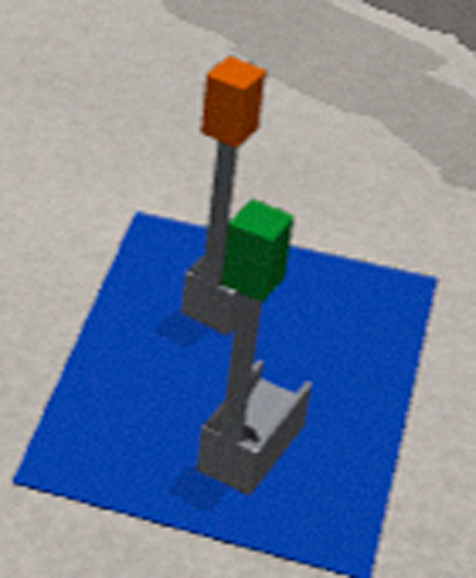

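```bash
cat >> h.py <<'E'
def mv(target,dyaw=0,rotvec_world=None):
    "shift in tool axes as share of 400mm; turn in tool axes share of 360"
    p,r,o=tool(); d=r.inv().apply(np.array(target)-p)/.4
    rv=np.array([0,0,np.radians(dyaw)]) if rotvec_world is None else np.array(rotvec_world)
    return d.round(4),(r.inv().apply(rv)/(2*np.pi)).round(4)
E
python3 - <<'E'
from h import *
for n in ['scene','top']:
    c=dict(np.load('/tmp/%s.npz'%n)); P=pts(c); ok=c['range_z']>0
    a,b=np.array([.293,.608]),np.array([.485,.163]); d=(b-a)/np.linalg.norm(b-a)
    q=P[...,:2]-a; s=q@d; t=abs(q@np.array([-d[1],d[0]]))
    m=ok&(s>-.05)&(s<.55)&(t<.09)&(P[...,2]<.6)
    for k in np.arange(0,.5,.05):
        mm=m&(abs(s-k)<.025); print(n,k.round(2),mm.sum(),P[mm][:,2].max().round(3) if mm.any() else None)
    # scoop orientation: gray pixels on mat height .02-.045 near orange
    hsv=cv2.cvtColor(c['pixels'],cv2.COLOR_RGB2HSV)
    for g in [(.4855,.163),(.603,.209)]:
        m=ok&(hsv[...,1]<110)&(P[...,2]>.005)&(P[...,2]<.05)&(np.hypot(P[...,0]-g[0],P[...,1]-g[1])<.085)
        k,l,st,ce=cv2.connectedComponentsWithStats(m.astype(np.uint8))
        m=l==(1+np.argmax(st[1:,4]))
        Q=(P[m][:,:2]*1000).astype(np.float32);print(n,m.sum(),cv2.minAreaRect(Q))
print(mv([.4855,.163,.25],9.3))
E
```

```text
scene 0.0 0 None
scene 0.05 0 None
scene 0.1 504 0.003
scene 0.15 1417 0.003
scene 0.2 1538 0.002
scene 0.25 1533 0.003
scene 0.3 1518 0.002
scene 0.35 1500 0.005
scene 0.4 1475 0.006
scene 0.45 775 0.18
scene 230 ((484.2613525390625, 162.99880981445312), (34.41030502319336, 14.635272026062012), 66.03474426269531)
scene 620 ((575.960205078125, 214.9004364013672), (33.037567138671875, 67.88555145263672), 76.9004135131836)
top 0.0 0 None
top 0.05 0 None
top 0.1 5 0.002
top 0.15 2425 0.006
top 0.2 2846 0.006
top 0.25 2806 0.006
top 0.3 2777 0.006
top 0.35 2711 0.007
top 0.4 2728 0.009
top 0.45 2349 0.185
top 774 ((458.57598876953125, 175.54373168945312), (40.355709075927734, 66.22895812988281), 74.53468322753906)
top 785 ((573.2777099609375, 216.07028198242188), (33.128177642822266, 64.76162719726562), 78.21031951904297)
(array([-0.9167, -0.7927, -0.0474]), array([-0.    , -0.    , -0.0258]))
```

>>> play_rows:
  motion:
    - [[-0.06,-0.05,-0.01],[0,0,-0.004]]
    - [[-0.15,-0.13,-0.03],[0,0,-0.01]]
    - [[-0.24,-0.21,-0.047],[0,0,-0.015]]
    - [[-0.33,-0.285,-0.047],[0,0,-0.02]]
    - [[-0.42,-0.363,-0.047],[0,0,-0.026]]
    - [[-0.51,-0.441,-0.047],[0,0,-0.026]]
    - [[-0.58,-0.5,-0.047],[0,0,-0.026]]
    - [[-0.62,-0.536,-0.047],[0,0,-0.026]]
  fingers: 85
  grip_force: 100

```text
t: 0.95
eef_pos: [0.4245, 0.3032, 0.2496]
tool_rot: [0.0, 0.144, 0.99, -0.001]
contact_force: [0.6, 0.1, 0.0]
gripper_width: 0.993
```

```bash
python3 - <<'E'
from h import *
c=cam('wrist','w1.png'); p,r,o=tool(); print(o['t'],p,r.as_matrix().round(3).tolist(),o['q'].round(3),c['pose'][:3,3])
print(mv([.4855,.163,.25]))
E
```

```text
1.0 [0.42574351 0.30049714 0.24962865] [[-0.957, 0.289, 0.0], [0.289, 0.957, -0.004], [-0.001, -0.004, -1.0]] [-0.825  0.205  0.102  1.904 -0.021  1.037  0.564] [0.3566694  0.32439071 0.39214615]
(array([-0.2422, -0.286 ,  0.0004]), array([0., 0., 0.]))
```

View pics/w1.png

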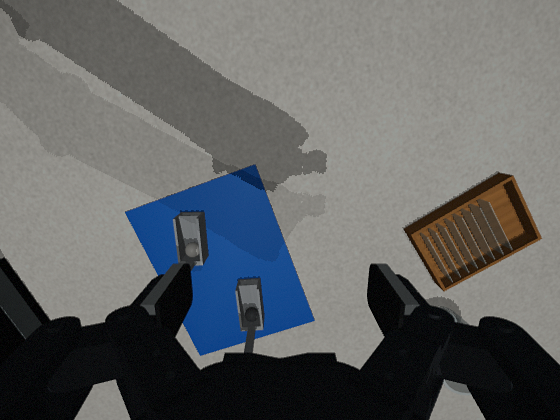

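The wrist view shows the orange boat's scoop with the white ball at about (192,248), and the spare boat at (250,305). The crate at (470,230) is clear of the path.

```bash
python3 - <<'E'
from h import *
c=dict(np.load('/tmp/wrist.npz')); P=pts(c); ok=c['range_z']>0
hsv=cv2.cvtColor(c['pixels'],cv2.COLOR_RGB2HSV)
m=ok&(P[...,2]>.012)&(P[...,2]<.05)&(np.hypot(P[...,0]-.458,P[...,1]-.172)<.06)
Q=P[m];print(m.sum(),cv2.minAreaRect((Q[:,:2]*1000).astype(np.float32)),Q[:,2].max())
m&=P[...,2]>.03
Q=P[m];print(m.sum(),cv2.minAreaRect((Q[:,:2]*1000).astype(np.float32)))
E
```

```text
1436 ((457.0716552734375, 171.59915161132812), (32.701194763183594, 64.94371032714844), 74.67034912109375) 0.04984907848464171
435 ((457.3155822753906, 171.46893310546875), (32.68505859375, 64.37611389160156), 74.48450469970703)
```

>>> play_rows:
  motion:
    - [[-0.04,-0.047,0],[0,0,0]]
    - [[-0.1,-0.118,0],[0,0,0]]
    - [[-0.16,-0.19,0],[0,0,0]]
    - [[-0.21,-0.248,0],[0,0,0]]
    - [[-0.242,-0.286,0],[0,0,0]]
    - [[-0.242,-0.286,0],[0,0,0]]

```text
t: 1.6
eef_pos: [0.4863, 0.16, 0.2501]
tool_rot: [0.0, 0.148, 0.989, -0.002]
contact_force: [-0.2, -0.2, 0.5]
gripper_width: 0.997
```

```bash
python3 - <<'E'
from h import *
c=cam('wrist','w2.png'); p,r,o=tool(); print(o['t'],p,r.as_matrix().round(3).tolist(),o['q'].round(3))
t=cam('top','t2.png')
for c in (c,t):
    P=pts(c); ok=c['range_z']>0
    hsv=cv2.cvtColor(c['pixels'],cv2.COLOR_RGB2HSV)
    for lo,hi in [(.012,.05),(.03,.05),(.1,.19)]:
        m=ok&(P[...,2]>lo)&(P[...,2]<hi)&(np.hypot(P[...,0]-.465,P[...,1]-.169)<.06)
        if hi>.1: m&=hsv[...,1]>160
        Q=P[m]
        if len(Q)>10: print(m.sum(),cv2.minAreaRect((Q[:,:2]*1000).astype(np.float32)),Q[:,2].max().round(4))
E
```

```text
1.65 [0.48556302 0.16216646 0.25003869] [[-0.957, 0.291, -0.0], [0.291, 0.957, -0.004], [-0.001, -0.004, -1.0]] [-0.621  0.188  0.201  1.929 -0.039  1.031  0.871]
1338 ((456.87542724609375, 171.44207763671875), (31.924060821533203, 64.70415496826172), 74.43958282470703) 0.0498
399 ((457.22540283203125, 171.26316833496094), (31.914478302001953, 63.61300277709961), 73.85466003417969) 0.0498
1219 ((484.69769287109375, 163.48025512695312), (22.654542922973633, 23.913211822509766), 73.84315490722656) 0.1826
730 ((455.98046875, 172.19749450683594), (33.26868438720703, 64.3761978149414), 73.75670623779297) 0.0499
215 ((456.5277404785156, 172.0398406982422), (33.27530288696289, 63.218971252441406), 73.79249572753906) 0.0499
57 ((476.6964111328125, 163.2017822265625), (18.77358627319336, 22.255313873291016), 40.95488739013672) 0.1837
```

View pics/w2.png

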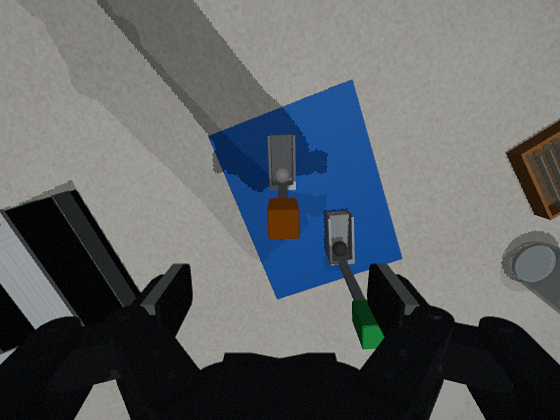

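Wrist view: the orange grip sits centred between the fingers at (284,218) with the white ball in place at (283,176). The green grip at (368,320) is clear of the right finger.

```bash
python3 - <<'E'
from h import *
print(mv([.4848,.1634,.145],.8))
E
```

```text
(array([7.000e-04, 2.000e-04, 2.625e-01]), array([-0.    , -0.    , -0.0022]))
```

>>> play_rows:
  motion:
    - [[0.001,0,0.04],[0,0,-0.002]]
    - [[0.001,0,0.1],[0,0,-0.002]]
    - [[0.001,0,0.16],[0,0,-0.002]]
    - [[0.001,0,0.21],[0,0,-0.002]]
    - [[0.001,0,0.245],[0,0,-0.002]]
    - [[0.001,0,0.262],[0,0,-0.002]]
    - [[0.001,0,0.262],[0,0,-0.002]]
    - [[0.001,0,0.262],[0,0,-0.002]]

```text
t: 2.5
eef_pos: [0.4848, 0.1642, 0.1457]
tool_rot: [0.0, 0.139, 0.99, -0.001]
contact_force: [0.8, -0.7, -0.8]
gripper_width: 0.994
```

```bash
python3 - <<'E'
from h import *
c=cam('wrist','w3.png'); cam('scene','s3.png'); p,r,o=tool(); print(o['t'],p,r.as_matrix().round(4).tolist(),o['contact_force'])
E
```

```text
2.6 [0.48517564 0.16392367 0.1460538 ] [[-0.961, 0.2764, 0.001], [0.2764, 0.961, -0.0027], [-0.0017, -0.0023, -1.0]] [ 0.22156899  0.01819547 -0.6656507 ]
```

View pics/w3.png

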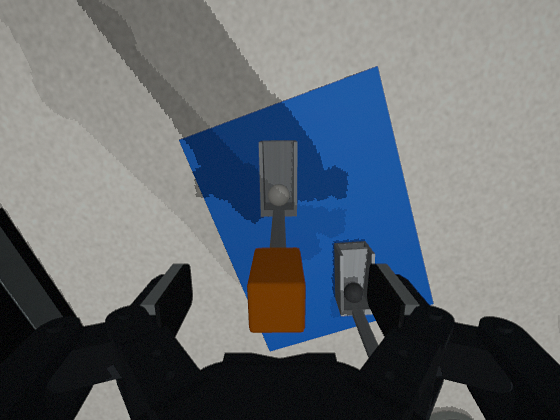

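View pics/s3.png

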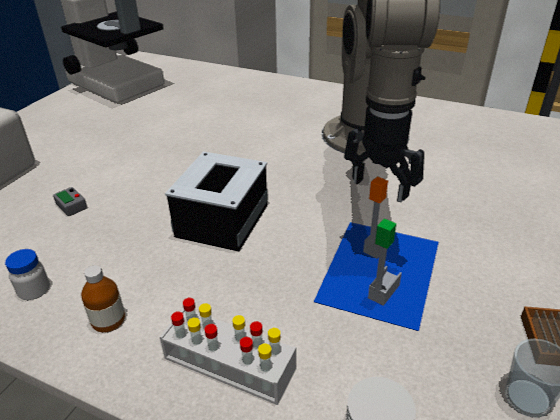

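The grip sits centred between the open fingers (276,290), and the green grip is clear. Next I close the fingers.

>>> play_rows:
  motion:
    - [[0,0,0],[0,0,0]]
    - [[0,0,0],[0,0,0]]
    - [[0,0,0],[0,0,0]]
    - [[0,0,0],[0,0,0]]
    - [[0,0,0],[0,0,0]]
    - [[0,0,0],[0,0,0]]
    - [[0,0,0],[0,0,0]]
  fingers: 22
  grip_force: 100

```text
t: 3.3
eef_pos: [0.4853, 0.1638, 0.1463]
tool_rot: [0.001, 0.14, 0.99, -0.001]
contact_force: [-0.1, -0.9, 4.5]
gripper_width: 0.275
```

```bash
python3 - <<'E'
from h import *
p,r,o=tool(); print(o['t'],p,o['gripper_width']*85.4,o['contact_force'])
E
```

```text
3.3 [0.48531046 0.16376119 0.14628233] 23.47804321362204 [-0.11514986 -0.87606547  4.50024342]
```

>>> play_rows:
  motion:
    - [[0,0,0],[0,0,0]]
    - [[0,0,0],[0,0,0]]
    - [[0,0,-0.01],[0,0,0]]
    - [[0,0,-0.03],[0,0,0]]
    - [[0,0,-0.06],[0,0,0]]
    - [[0,0,-0.09],[0,0,0]]
    - [[0,0,-0.11],[0,0,0]]
    - [[0,0,-0.12],[0,0,0]]
  fingers: 10
  grip_force: 100

```text
t: 4.1
eef_pos: [0.4858, 0.1642, 0.1957]
tool_rot: [0.002, 0.14, 0.99, -0.001]
contact_force: [0.6, -0.1, -2.4]
gripper_width: 0.265
```

```bash
python3 - <<'E'
from h import *
c=cam('wrist','w4.png'); cam('scene','s4.png'); p,r,o=tool(); print(o['t'],p,r.as_matrix().round(4).tolist(),o['contact_force'],o['gripper_width']*85.4)
E
```

```text
4.2 [0.48560584 0.16407561 0.19507407] [[-0.961, 0.2766, 0.0024], [0.2766, 0.961, -0.002], [-0.0029, -0.0012, -1.0]] [-0.53116626  0.74868259 -2.48551689] 22.602683373208798
```

View pics/w4.png

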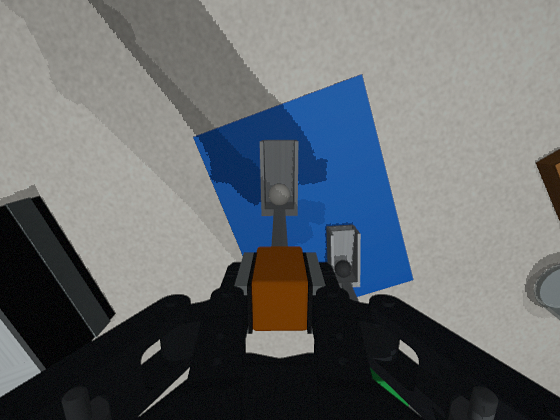

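View pics/s4.png

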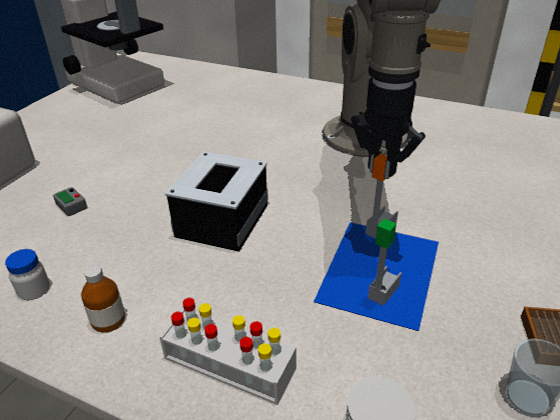

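Lift confirmed: the boat hangs from the jaws with the ball at (279,193), and the spare boat is untouched. Next I work out the tilt schedule for clearance inside the slot.

```bash
cat > tilt.py <<'E'
import numpy as np
from scipy.optimize import minimize
def dense(a,b,c,d,n=9):
    t=np.linspace(0,1,n); return np.array([(a+(b-a)*s,z) for s in t for z in (c,d)]+[(x,c+(d-c)*s) for s in np.linspace(0,1,60) for x in (a,b)])
B=np.vstack([dense(-3,61,-158,-126,20),dense(-5,5,-126,-20),dense(-14,14,-22,20),dense(-16,16,-20,60),dense(-48,48,50,150)])
def place(f,h,th):
    c,s=np.cos(th),np.sin(th); return np.stack([f+B[:,0]*c+B[:,1]*s,h-B[:,0]*s+B[:,1]*c],1)
def clear(f,h,th):
    P=place(f,h,th); x,z=P.T
    dp=[]
    for lo,hi in((-87,-52),(52,87)):
        dx=np.maximum(np.maximum(lo-x,x-hi),0);dz=np.maximum(np.maximum(-5-z,z),0)
        d=np.hypot(dx,dz); ins=(dx==0)&(dz==0); d[ins]=-np.minimum(x-lo,hi-x)[ins]; dp.append(d.min())
    fl=(z+107).min(); w=80-abs(x[z<-5]).max() if (z<-5).any() else 99
    return min(dp),fl,w
if __name__=='__main__':
    best=None
    for th in range(0,49,6):
        r=[]
        for f in np.arange(-45,90,3):
            for h in np.arange(45,100,2):
                a,b,c=clear(f,h,np.radians(th)); r.append((min(a,b+4,c+4),f,h,a,b,c))
        print(th,np.round(max(r),1))
E
python3 tilt.py
```

```text
0 [ 35. -12.  85.  35.  34.  31.]
6 [36.5  0.  89.  36.9 32.5 32.5]
12 [36.8 12.  93.  37.2 32.8 34.5]
18 [36.9 27.  95.  38.6 32.9 33.9]
24 [36.9 42.  97.  36.9 34.8 33.5]
30 [38.4 54.  95.  38.4 34.7 36.2]
36 [36.  66.  91.  36.  34.3 38.7]
42 [33.  81.  89.  33.  37.8 38. ]
48 [28.9 78.  69.  28.9 24.9 38.6]
```

```bash
python3 - <<'E'
from tilt import *
for s in np.linspace(0,1,9):
    th=40*s; f=-29+93*s; h=82-4*s
    print(round(th),f.round(1),h.round(1),np.round(clear(f,h,np.radians(th)),1))
for h in (150,130,120,110,100,90,82): print(h,np.round(clear(-29,h,0),1))
E
python3 - <<'E'
import sys; sys.path.insert(0,'.')
from h import *
c=dict(np.load('/tmp/wrist.npz'))
yaw=np.radians(5.8); cx=np.array([np.cos(yaw),np.sin(yaw),0]); C=np.array([.5043,-.1683,.115])
g=C-.029*cx; print('grip target',g)
p,r,o=tool(); print(p, mv([g[0],g[1],.30],-158.2))
E
```

```text
0 -29.0 82.0 [18. 31. 46.]
5 -17.4 81.5 [22.  25.8 45.9]
10 -5.8 81.0 [25.6 21.8 43.9]
15 5.9 80.5 [28.8 19.1 42.1]
20 17.5 80.0 [31.2 17.7 40.6]
25 29.1 79.5 [32.8 17.5 39.6]
30 40.8 79.0 [33.3 18.7 39.2]
35 52.4 78.5 [32.7 21.1 39.3]
40 64.0 78.0 [32.5 24.8 40.1]
150 [20. 99. 48.]
130 [18.4 79.  48. ]
120 [18. 69. 46.]
110 [18. 59. 46.]
100 [18. 49. 46.]
90 [18. 39. 46.]
82 [18. 31. 46.]
grip target [ 0.47544846 -0.17123063  0.115     ]
[0.48560584 0.16407561 0.19507407] (array([-0.2082, -0.8129, -0.2607]), array([0.0013, 0.0005, 0.4394]))
```

>>> play_rows:
  motion:
    - [[0,0,-0.015],[0,0,0]]
    - [[0,0,-0.045],[0,0,0]]
    - [[0,0,-0.085],[0,0,0]]
    - [[0,0,-0.13],[0,0,0]]
    - [[0,0,-0.175],[0,0,0]]
    - [[0,0,-0.22],[0,0,0]]
    - [[0,0,-0.255],[0,0,0]]
    - [[0,0,-0.275],[0,0,0]]

```text
t: 5.0
eef_pos: [0.4858, 0.1644, 0.3069]
tool_rot: [0.002, 0.14, 0.99, -0.0]
contact_force: [0.0, -0.6, -2.6]
gripper_width: 0.268
```

```bash
python3 - <<'E'
from h import *
p,r,o=tool(); print(o['t'],p,r.as_matrix().round(4).tolist(),o['q'].round(3))
print(mv([.4754,-.1712,.305],-158.2))
E
```

```text
5.0 [0.48584501 0.16443004 0.30694367] [[-0.961, 0.2767, 0.0043], [0.2767, 0.961, -0.001], [-0.0044, 0.0003, -1.0]] [-0.631  0.134  0.203  1.856 -0.026  1.151  0.871]
(array([-0.207 , -0.8135,  0.0055]), array([ 1.900e-03, -1.000e-04,  4.394e-01]))
```

>>> play_rows:
  motion:
    - [[-0.003,-0.01,0],[0,0,0.01]]
    - [[-0.008,-0.03,0],[0,0,0.025]]
    - [[-0.015,-0.06,0],[0,0,0.042]]
    - [[-0.025,-0.1,0],[0,0,0.06]]
    - [[-0.035,-0.14,0],[0,0,0.078]]
    - [[-0.045,-0.18,0],[0,0,0.096]]
    - [[-0.055,-0.215,0],[0,0,0.112]]
    - [[-0.062,-0.24,0],[0,0,0.125]]

```text
t: 5.8
eef_pos: [0.4828, 0.064, 0.3071]
tool_rot: [0.002, 0.51, 0.86, 0.0]
contact_force: [-0.4, 0.7, -2.6]
gripper_width: 0.269
```

```bash
python3 - <<'E'
from h import *
p,r,o=tool(); print(o['t'],p,r.as_matrix().round(4).tolist(),o['q'].round(3))
x=r.as_matrix()[:,0]; a=np.degrees(np.arctan2(x[1],x[0])); print(a, 'need',(5.8-a))
print(mv([.4754,-.1712,.305],(5.8-a)))
E
```

```text
5.8 [0.48280683 0.06398026 0.30707369] [[-0.4794, 0.8776, 0.0038], [0.8776, 0.4794, -0.0014], [-0.003, 0.0027, -1.0]] [-0.572  0.083  0.334  1.915 -0.027  1.145  0.273]
118.64545659921751 need -112.84545659921751
(array([-0.5071, -0.2981,  0.0059]), array([ 0.0009, -0.0008,  0.3135]))
```

>>> play_rows:
  motion:
    - [[-0.02,-0.012,0],[0,0,0.012]]
    - [[-0.055,-0.032,0],[0,0,0.03]]
    - [[-0.09,-0.053,0],[0,0,0.05]]
    - [[-0.13,-0.076,0],[0,0,0.07]]
    - [[-0.17,-0.1,0],[0,0,0.09]]
    - [[-0.21,-0.123,0],[0,0,0.11]]
    - [[-0.245,-0.144,0],[0,0,0.13]]
    - [[-0.27,-0.159,0],[0,0,0.145]]

```text
t: 6.6
eef_pos: [0.4783, -0.0626, 0.3073]
tool_rot: [0.001, 0.838, 0.545, 0.001]
contact_force: [-0.3, -0.1, -1.6]
gripper_width: 0.267
```

```bash
python3 - <<'E'
from h import *
p,r,o=tool(); print(o['t'],p,r.as_matrix().round(4).tolist(),o['q'].round(3))
x=r.as_matrix()[:,0]; a=np.degrees(np.arctan2(x[1],x[0])); print(a, 'need',(5.8-a))
print(mv([.4754,-.1712,.305],(5.8-a)))
E
```

```text
6.6 [ 0.47826804 -0.06261947  0.30726324] [[0.4051, 0.9143, 0.0031], [0.9143, -0.4051, -0.0015], [-0.0001, 0.0035, -1.0]] [-0.463  0.071  0.496  1.932 -0.035  1.144 -0.371]
66.10073851380658 need -60.30073851380658
(array([-0.2511,  0.1034,  0.0061]), array([ 0.    , -0.0006,  0.1675]))
```

>>> play_rows:
  motion:
    - [[-0.02,0.008,0],[0,0,0.014]]
    - [[-0.06,0.025,0],[0,0,0.04]]
    - [[-0.1,0.041,0],[0,0,0.065]]
    - [[-0.14,0.058,0],[0,0,0.09]]
    - [[-0.18,0.074,0],[0,0,0.115]]
    - [[-0.215,0.089,0],[0,0,0.14]]
    - [[-0.24,0.099,0],[0,0,0.158]]
    - [[-0.251,0.1034,0],[0,-0.0005,0.1675]]

```text
t: 7.4
eef_pos: [0.4748, -0.1725, 0.3075]
tool_rot: [0.002, 0.999, 0.047, -0.0]
contact_force: [0.7, -0.5, -2.3]
gripper_width: 0.267
```

```bash
python3 - <<'E'
from h import *
c=cam('wrist','w5.png'); cam('scene','s5.png')
t=cam('top','t5.png')
p,r,o=tool(); print(o['t'],p,r.as_matrix().round(4).tolist(),o['q'].round(3))
x=r.as_matrix()[:,0]; a=np.degrees(np.arctan2(x[1],x[0])); print(a, 'need',(5.8-a))
P=pts(c); ok=c['range_z']>0
m=ok&(abs(P[...,2]-.115)<.006)
cs,h=cv2.findContours(m.astype(np.uint8),cv2.RETR_LIST,cv2.CHAIN_APPROX_NONE)
for k in cs:
    if len(k)>60:
        W=np.array([ray(c,a[0][0],a[0][1],.115)[:2]*1000 for a in k]).astype(np.float32)
        print(len(k),cv2.minAreaRect(W))
print(np.median(P[m][:,2]))
print(mv([.4754,-.1712,.305],(5.8-a)))
E
```

```text
7.55 [ 0.47517423 -0.17117547  0.30739047] [[0.9948, 0.1022, 0.0002], [0.1022, -0.9948, -0.0031], [-0.0001, 0.0031, -1.0]] [-0.379  0.127  0.67   1.893 -0.083  1.15  -1.147]
5.863243483381793 need -0.0632434833817932
901 ((505.424560546875, -169.54562377929688), (173.8876190185547, 153.9346160888672), 5.8505859375)
0.11486929785701339
(array([0.0006, 0.0001, 0.006 ]), array([ 0.    , -0.    ,  0.0002]))
```

View pics/w5.png

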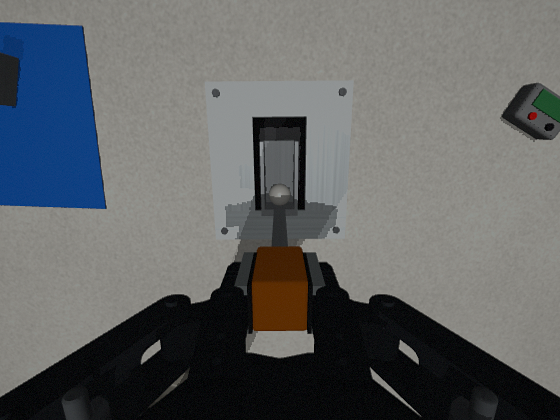

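View pics/s5.png

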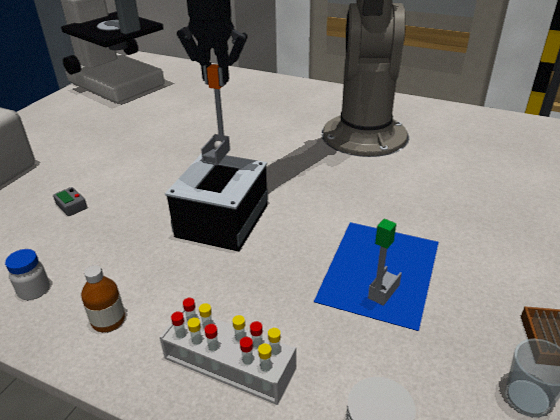

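View pics/t5.png

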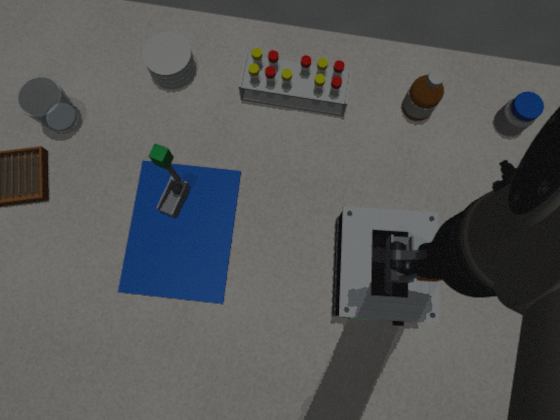

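The wrist view shows the boat hanging level over the slot with the white ball at (280,194). The scene and top views agree, and the green boat has not moved. Next I measure the boat against the slot in the same view.

```bash
python3 - <<'E'
from h import *
c=dict(np.load('/tmp/wrist.npz')); P=pts(c); ok=c['range_z']>0
m=ok&(P[...,2]>.125)&(P[...,2]<.22)&(np.hypot(P[...,0]-.505,P[...,1]+.169)<.055)
v,u=np.nonzero(m); Q=P[m]; print(m.sum(),Q.min(0),Q.max(0))
print('scoop',cv2.minAreaRect((Q[:,:2]*1000).astype(np.float32)))
yaw=np.radians(5.85); C=np.array([.5054,-.1695]); d=Q[:,:2]-C; X=d@[np.cos(yaw),np.sin(yaw)]; Y=d@[-np.sin(yaw),np.cos(yaw)]
print('rel slot x',X.min(),X.max(),'y',Y.min(),Y.max())
k=Q[:,2]>.18; print('high', X[k].min(),X[k].max(),Y[k].min(),Y[k].max(),np.median(Y[k]))
E
```

```text
2848 [ 0.46956044 -0.18796977  0.16684895] [ 0.53609168 -0.15030695  0.21930794]
scoop ((502.8872985839844, -169.00485229492188), (64.3957290649414, 31.991552352905273), 5.492051124572754)
rel slot x -0.03473024440306427 0.029795306873182013 y -0.015430076463344154 0.0167079435053123
high -0.03473024440306427 0.029795306873182013 -0.015430076463344154 0.0167079435053123 0.0007402582626845433
```

>>> play_rows:
  motion:
    - [[0.005,0,0.015],[0,0,0]]
    - [[0.005,0,0.045],[0,0,0]]
    - [[0.005,0,0.085],[0,0,0]]
    - [[0.005,0,0.13],[0,0,0]]
    - [[0.005,0,0.175],[0,0,0]]
    - [[0.005,0,0.22],[0,0,0]]
    - [[0.005,0,0.265],[0,0,0]]
    - [[0.005,0,0.295],[0,0,0]]

```text
t: 8.35
eef_pos: [0.4762, -0.1707, 0.1873]
tool_rot: [0.001, 0.999, 0.052, -0.001]
contact_force: [-0.3, -0.5, -2.2]
gripper_width: 0.269
```

```bash
cat > plan.py <<'E'
from h import *
yaw=np.radians(5.85); C=np.array([.5052,-.1692,.115]); cx=np.array([np.cos(yaw),np.sin(yaw),0]); cy=np.array([-np.sin(yaw),np.cos(yaw),0])
def rows(sched):
    """sched (f,h,th deg): grip pos along slot x / above plate (mm), nose-down angle. tool x=nose, tool z=down stem; TCP 14.7mm below grip on stem"""
    p,r,o=tool(); out=[]
    for f,h,th in sched:
        t=np.radians(th); zt=np.array(-np.sin(t)*cx-np.cos(t)*np.array([0,0,1])); xt=np.cos(t)*cx-np.sin(t)*np.array([0,0,1]); yt=np.cross(zt,xt)
        G=C+f*1e-3*cx+np.array([0,0,h*1e-3]); T=G+.0147*zt
        Rt=R.from_matrix(np.stack([xt,yt,zt],1))
        out.append((np.r_[r.inv().apply(T-p)/.4].round(3).tolist(),((r.inv()*Rt).as_rotvec()/2/np.pi).round(4).tolist()))
    return out
def now():
    p,r,o=tool(); M=r.as_matrix(); zt=M[:,2]; G=p-.0147*zt-C
    return dict(t=o['t'],f=(G@cx*1e3).round(1),y=(G@cy*1e3).round(1),h=(G[2]*1e3).round(1),th=np.degrees(np.arctan2(-zt@cx,-zt[2])).round(2),roll=np.degrees(zt@cy).round(2),yaw=np.degrees(np.arctan2(M[1,0],M[0,0])).round(2),q=o['q'].round(3),F=np.round(o['contact_force'],1),w=round(float(o['gripper_width'])*85.4,2))
E
python3 - <<'E'
from plan import *
c=cam('wrist','w6.png'); cam('scene','s6.png'); print(now())
for s in np.linspace(0,1,9)[1:]: print(rows([(-29+93*s,82-4*s,40*s)]))
E
```

```text
{'t': 8.45, 'f': np.float64(-29.3), 'y': np.float64(1.5), 'h': np.float64(87.1), 'th': np.float64(0.24), 'roll': np.float64(-0.14), 'yaw': np.float64(5.9), 'q': array([-0.311,  0.287,  0.636,  2.031, -0.213,  0.892, -1.027]), 'F': array([-0. , -0.4, -1.9]), 'w': 23.04}
[([0.027, 0.004, 0.014], [0.0004, -0.0132, 0.0001])]
[([0.053, 0.004, 0.014], [0.0004, -0.0271, 0.0001])]
[([0.079, 0.004, 0.015], [0.0004, -0.041, 0.0001])]
[([0.105, 0.004, 0.015], [0.0004, -0.0549, 0.0001])]
[([0.131, 0.004, 0.015], [0.0004, -0.0688, 0.0001])]
[([0.157, 0.004, 0.015], [0.0004, -0.0827, 0.0])]
[([0.183, 0.004, 0.014], [0.0004, -0.0966, 0.0])]
[([0.21, 0.004, 0.013], [0.0004, -0.1105, 0.0])]
```

View pics/w6.png

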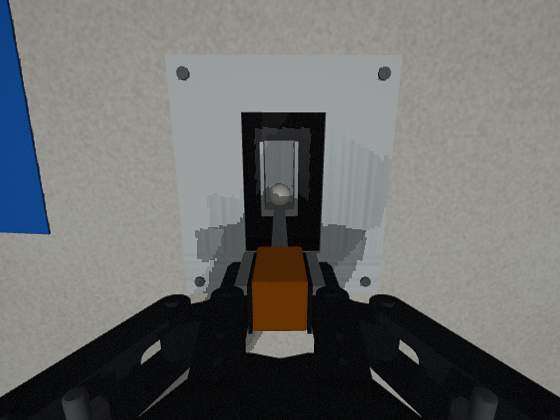

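View pics/s6.png

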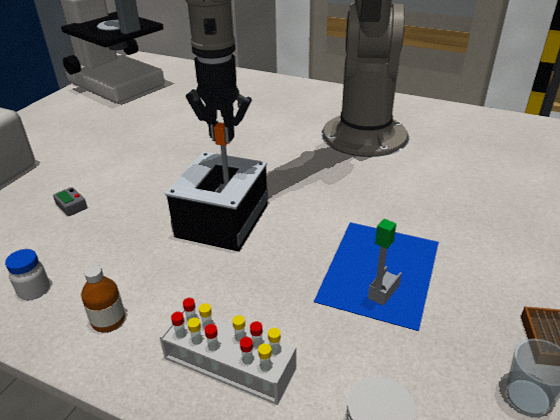

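The boat is inside with the ball still in it at (280,194). The stem is centred in the slot and nothing touches the cover, so I start the tilt and check it halfway.

>>> play_rows:
  motion:
    - [[0.013,0,0.007],[0,-0.006,0]]
    - [[0.027,0.001,0.014],[0,-0.0132,0]]
    - [[0.053,0.001,0.014],[0,-0.0271,0]]
    - [[0.079,0.001,0.015],[0,-0.041,0]]
    - [[0.105,0.001,0.015],[0,-0.055,0]]
    - [[0.105,0.001,0.015],[0,-0.055,0]]

```text
t: 9.05
eef_pos: [0.5213, -0.1649, 0.18]
tool_rot: [0.011, 0.983, 0.053, -0.174]
contact_force: [-0.0, -0.1, -3.4]
gripper_width: 0.264
```

```bash
python3 - <<'E'
from plan import *
c=cam('wrist','w7.png'); print(now())
for s in np.linspace(.5,1,5): print(rows([(-29+93*s,82-4*s,42*s)]))
E
```

```text
{'t': 9.1, 'f': np.float64(19.7), 'y': np.float64(1.8), 'h': np.float64(79.3), 'th': np.float64(20.01), 'roll': np.float64(-0.25), 'yaw': np.float64(6.01), 'q': array([-0.292,  0.573,  0.622,  1.718, -0.191,  1.276, -1.077]), 'F': array([-0.7,  0.3, -2.1]), 'w': 23.04}
[([-0.006, 0.004, 0.0], [0.0007, -0.0028, 0.0004])]
[([0.018, 0.004, -0.009], [0.0007, -0.0173, 0.0004])]
[([0.042, 0.004, -0.018], [0.0007, -0.0319, 0.0003])]
[([0.067, 0.005, -0.028], [0.0007, -0.0465, 0.0003])]
[([0.091, 0.005, -0.038], [0.0008, -0.0611, 0.0003])]
```

View pics/w7.png

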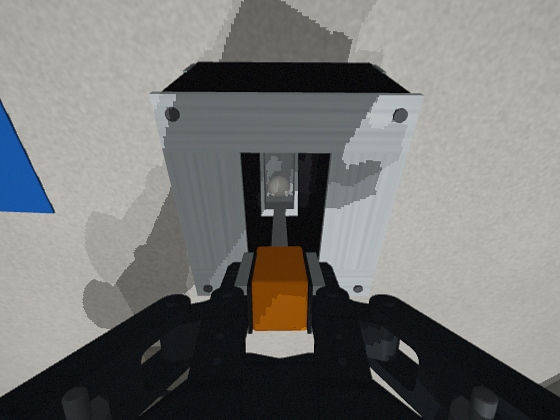

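At 20° the stem is well clear of the slot edges and the ball at (280,185) has just started to move. The boat has not slipped in the jaws. I tip on to about 40°.

>>> play_rows:
  motion:
    - [[0.018,0.003,-0.009],[0,-0.0173,0]]
    - [[0.042,0.003,-0.018],[0,-0.032,0]]
    - [[0.067,0.003,-0.028],[0,-0.0465,0]]
    - [[0.088,0.003,-0.036],[0,-0.059,0]]
    - [[0.088,0.003,-0.036],[0,-0.059,0]]
    - [[0.088,0.003,-0.036],[0,-0.059,0]]
    - [[0.088,0.003,-0.036],[0,-0.059,0]]
    - [[0.088,0.003,-0.036],[0,-0.059,0]]

```text
t: 9.9
eef_pos: [0.5569, -0.1638, 0.1833]
tool_rot: [0.02, 0.935, 0.048, -0.35]
contact_force: [-1.0, -0.6, -2.0]
gripper_width: 0.269
```

```bash
python3 - <<'E'
from plan import *
c=cam('wrist','w8.png'); cam('scene','s8.png'); print(now())
E
```

```text
{'t': 10.0, 'f': np.float64(62.0), 'y': np.float64(0.5), 'h': np.float64(79.1), 'th': np.float64(41.14), 'roll': np.float64(-0.25), 'yaw': np.float64(5.87), 'q': array([-0.24 ,  0.852,  0.602,  1.378, -0.151,  1.697, -1.09 ]), 'F': array([ 0.1, -0.5, -2.3]), 'w': 22.83}
```

View pics/w8.png

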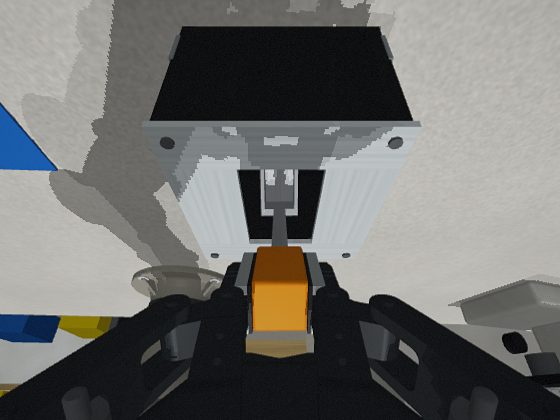

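View pics/s8.png

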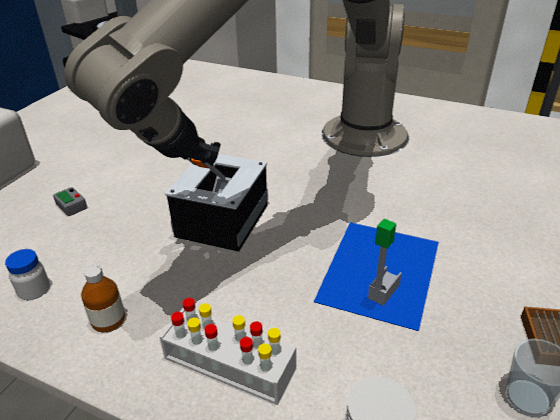

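The ball is no longer at the scoop's rear in the tilted view (280,190), the stem is clear of the slot, and the green boat is untouched. I hold a moment and check the clearances for a slightly higher way back.

>>> play_rows:
  motion:
    - [[0,0,0],[0,0,0]]
    - [[0,0,0],[0,0,0]]
    - [[0,0,0],[0,0,0]]
    - [[0,0,0],[0,0,0]]
    - [[0,0,0],[0,0,0]]

```text
t: 10.5
eef_pos: [0.5572, -0.1634, 0.1829]
tool_rot: [0.02, 0.935, 0.049, -0.351]
contact_force: [0.2, 0.2, -2.2]
gripper_width: 0.264
```

```bash
python3 - <<'E'
from plan import *
from tilt import clear
print(now())
for s in np.linspace(1,0,9):
    a=(-29+91*s,95-6*s,41*s); print(np.round(a,1),np.round(clear(a[0],a[1],np.radians(a[2])),1),rows([a]))
for h in (90,95,100,110,120,130): print(h,np.round(clear(-29,h,0),1))
E
```

```text
{'t': 10.5, 'f': np.float64(62.0), 'y': np.float64(0.5), 'h': np.float64(78.9), 'th': np.float64(41.14), 'roll': np.float64(-0.25), 'yaw': np.float64(5.88), 'q': array([-0.24 ,  0.852,  0.602,  1.378, -0.151,  1.697, -1.09 ]), 'F': array([ 0.2,  0.2, -2.2]), 'w': 22.58}
[62. 89. 41.] [21.4 36.7 36.1] [([-0.016, 0.001, -0.019], [0.0007, 0.0004, 0.0001])]
[50.6 89.8 35.9] [24.6 33.  35.6] [([-0.036, 0.001, -0.002], [0.0007, 0.0146, 0.0001])]
[39.2 90.5 30.8] [24.7 30.5 35.9] [([-0.055, 0.001, 0.015], [0.0007, 0.0289, 0.0001])]
[27.9 91.2 25.6] [25.4 29.4 36.8] [([-0.075, 0.001, 0.032], [0.0007, 0.0431, 0.0002])]
[16.5 92.  20.5] [25.2 29.6 38.4] [([-0.094, 0.001, 0.048], [0.0007, 0.0573, 0.0002])]
[ 5.1 92.8 15.4] [24.2 31.2 40.3] [([-0.114, 0.001, 0.064], [0.0007, 0.0716, 0.0002])]
[-6.2 93.5 10.2] [22.5 34.2 42.7] [([-0.134, 0.001, 0.08], [0.0007, 0.0858, 0.0002])]
[-17.6  94.2   5.1] [20.4 38.4 45.3] [([-0.153, 0.001, 0.095], [0.0007, 0.1, 0.0003])]
[-29.  95.   0.] [18. 44. 46.] [([-0.174, 0.001, 0.11], [0.0007, 0.1143, 0.0003])]
90 [18. 39. 46.]
95 [18. 44. 46.]
100 [18. 49. 46.]
110 [18. 59. 46.]
120 [18. 69. 46.]
130 [18.4 79.  48. ]
```

>>> play_rows:
  motion:
    - [[-0.016,0,-0.019],[0.0007,0,0]]
    - [[-0.036,0,-0.002],[0.0007,0.0146,0]]
    - [[-0.055,0,0.015],[0.0007,0.029,0]]
    - [[-0.075,0,0.032],[0.0007,0.043,0]]
    - [[-0.094,0,0.048],[0.0007,0.0573,0]]
    - [[-0.114,0,0.064],[0.0007,0.0716,0]]
    - [[-0.134,0,0.08],[0.0007,0.0858,0]]
    - [[-0.153,0,0.095],[0.0007,0.1,0]]

```text
t: 11.3
eef_pos: [0.4858, -0.1713, 0.1955]
tool_rot: [0.002, 0.998, 0.051, -0.043]
contact_force: [-1.0, -0.1, -2.2]
gripper_width: 0.265
```

```bash
python3 - <<'E'
from plan import *
c=cam('wrist','w9.png'); print(now()); print(rows([(-30,95,0)]))
E
```

```text
{'t': 11.35, 'f': np.float64(-22.8), 'y': np.float64(-1.1), 'h': np.float64(95.1), 'th': np.float64(4.86), 'roll': np.float64(0.18), 'yaw': np.float64(5.64), 'q': array([-0.313,  0.336,  0.647,  1.958, -0.201,  1.001, -1.042]), 'F': array([-5.6,  0.1, -3.2]), 'w': 23.0}
[([-0.015, -0.003, 0.002], [-0.0005, 0.0135, -0.0006])]
```

View pics/w9.png

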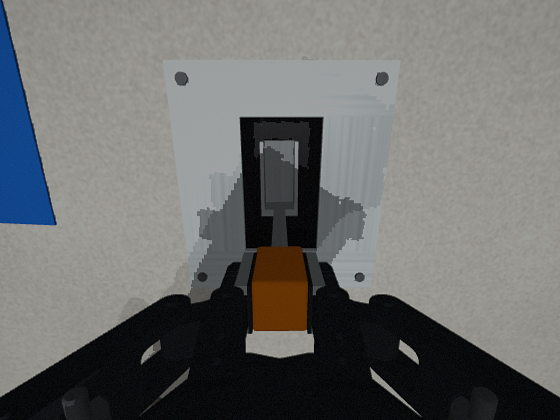

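The scoop at (280,175) is empty and still inside the slot, so the ball is in the chamber. I level the boat fully and check the force before lifting out.

>>> play_rows:
  motion:
    - [[-0.008,-0.001,0],[0,0.007,0]]
    - [[-0.015,-0.003,0.001],[-0.0005,0.0135,0]]
    - [[-0.015,-0.003,0.001],[-0.0005,0.0135,0]]
    - [[-0.015,-0.003,0.001],[-0.0005,0.0135,0]]

```text
t: 11.75
eef_pos: [0.4753, -0.1721, 0.1961]
tool_rot: [-0.0, 0.999, 0.049, -0.0]
contact_force: [0.3, 0.5, -2.4]
gripper_width: 0.271
```

```bash
python3 - <<'E'
from plan import *
print(now())
E
```

```text
{'t': 11.75, 'f': np.float64(-30.0), 'y': np.float64(0.1), 'h': np.float64(95.8), 'th': np.float64(0.03), 'roll': np.float64(0.01), 'yaw': np.float64(5.64), 'q': array([-0.317,  0.273,  0.647,  2.024, -0.208,  0.909, -1.032]), 'F': array([ 0.3,  0.5, -2.4]), 'w': 23.13}
```

Level, centred, and only the boat's weight on the wrist. Now I lift it out.

>>> play_rows:
  motion:
    - [[0,0,-0.02],[0,0,0]]
    - [[0,0,-0.06],[0,0,0]]
    - [[0,0,-0.105],[0,0,0]]
    - [[0,0,-0.15],[0,0,0]]
    - [[0,0,-0.195],[0,0,0]]
    - [[0,0,-0.235],[0,0,0]]
    - [[0,0,-0.265],[0,0,0]]
    - [[0,0,-0.28],[0,0,0]]

```text
t: 12.55
eef_pos: [0.4762, -0.1723, 0.3095]
tool_rot: [0.0, 0.999, 0.049, 0.0]
contact_force: [-0.7, 0.5, -2.2]
gripper_width: 0.268
```

```bash
python3 - <<'E'
from plan import *
c=cam('wrist','w10.png'); cam('scene','s10.png');print(now())
p,r,o=tool(); x=r.as_matrix()[:,0]; a=np.degrees(np.arctan2(x[1],x[0])); print(p,a)
print(mv([.485,.160,.308],158.4))
E
```

```text
{'t': 12.65, 'f': np.float64(-29.4), 'y': np.float64(-0.0), 'h': np.float64(208.5), 'th': np.float64(-0.02), 'roll': np.float64(-0.01), 'yaw': np.float64(5.65), 'q': array([-0.383,  0.129,  0.681,  1.888, -0.089,  1.154, -1.143]), 'F': array([ 0.4,  0.9, -2.7]), 'w': 22.82}
[ 0.47592804 -0.17224458  0.30876539] 5.653387964299253
(array([ 0.1044, -0.8243,  0.0018]), array([ 1.0e-04,  1.0e-04, -4.4e-01]))
```

View pics/w10.png

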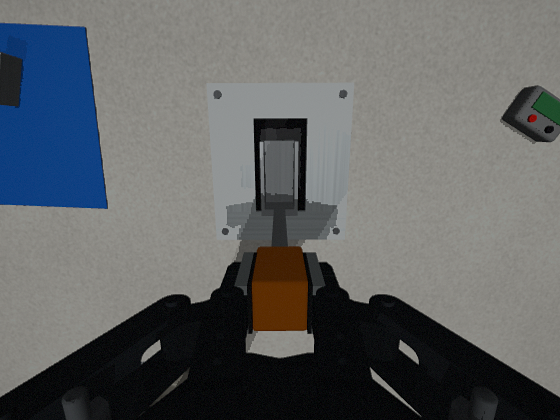

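The boat is out, level and empty. I take it back to its original spot on the mat.

>>> play_rows:
  motion:
    - [[0.004,-0.03,0],[0,0,-0.015]]
    - [[0.012,-0.09,0],[0,0,-0.036]]
    - [[0.02,-0.16,0],[0,0,-0.057]]
    - [[0.029,-0.23,0],[0,0,-0.078]]
    - [[0.038,-0.3,0],[0,0,-0.099]]
    - [[0.047,-0.37,0],[0,0,-0.12]]
    - [[0.055,-0.43,0],[0,0,-0.14]]
    - [[0.06,-0.47,0],[0,0,-0.16]]

```text
t: 13.45
eef_pos: [0.4807, 0.0193, 0.3078]
tool_rot: [-0.0, 0.85, 0.527, -0.001]
contact_force: [-0.4, 0.3, -2.7]
gripper_width: 0.262
```

```bash
python3 - <<'E'
from plan import *
p,r,o=tool(); x=r.as_matrix()[:,0]; a=np.degrees(np.arctan2(x[1],x[0])); print(o['t'],p,a,o['q'].round(2))
print(mv([.485,.160,.308],164-a))
E
```

```text
13.45 [0.48074345 0.01926708 0.30776116] 63.67313335841404 [-0.58  0.07  0.44  1.93 -0.03  1.15 -0.59]
(array([ 0.3201, -0.1465, -0.0007]), array([-0.0003, -0.0004, -0.2787]))
```

>>> play_rows:
  motion:
    - [[0.035,-0.016,0],[0,0,-0.02]]
    - [[0.08,-0.037,0],[0,0,-0.042]]
    - [[0.13,-0.06,0],[0,0,-0.064]]
    - [[0.18,-0.083,0],[0,0,-0.086]]
    - [[0.23,-0.106,0],[0,0,-0.108]]
    - [[0.27,-0.124,0],[0,0,-0.13]]
    - [[0.3,-0.138,0],[0,0,-0.152]]
    - [[0.32,-0.1465,0],[0,0,-0.174]]

```text
t: 14.25
eef_pos: [0.4844, 0.1612, 0.3065]
tool_rot: [-0.001, 0.448, 0.894, -0.001]
contact_force: [0.6, 0.5, -2.6]
gripper_width: 0.268
```

```bash
python3 - <<'E'
from plan import *
p,r,o=tool(); x=r.as_matrix()[:,0]; a=np.degrees(np.arctan2(x[1],x[0])); print(o['t'],p,a,o['q'].round(2))
print(mv([.485,.162,.308],164-a))
E
```

```text
14.25 [0.48438812 0.16119582 0.30652205] 126.7317963467855 [-0.67  0.13  0.26  1.86 -0.04  1.16  0.24]
(array([ 0.0007,  0.0024, -0.0037]), array([ 1.000e-04, -4.000e-04, -1.035e-01]))
```

>>> play_rows:
  motion:
    - [[0.001,0.002,0],[0,0,-0.02]]
    - [[0.001,0.002,0],[0,0,-0.042]]
    - [[0.001,0.002,0],[0,0,-0.064]]
    - [[0.001,0.002,0],[0,0,-0.085]]
    - [[0.001,0.002,0],[0,0,-0.1]]
    - [[0.001,0.002,0.02],[0,0,-0.1035]]
    - [[0.001,0.002,0.06],[0,0,-0.1035]]
    - [[0.001,0.002,0.1],[0,0,-0.1035]]

```text
t: 15.05
eef_pos: [0.4844, 0.1618, 0.265]
tool_rot: [-0.002, 0.14, 0.99, -0.001]
contact_force: [0.3, -0.8, -1.8]
gripper_width: 0.269
```

```bash
python3 - <<'E'
from plan import *
p,r,o=tool(); x=r.as_matrix()[:,0]; a=np.degrees(np.arctan2(x[1],x[0])); print(o['t'],p,a,r.as_matrix()[:,2].round(4))
print(mv([.485,.1625,.158],164-a)); cam('scene','s11.png')
z=r.as_matrix()[:,2]; rv=np.cross(z,[0,0,-1]); print('level fix tool',r.inv().apply(rv)/2/np.pi)
E
```

```text
15.05 [0.48437995 0.16176443 0.26504108] 163.87305698016198 [-0.0044 -0.0017 -1.    ]
(array([-0.002 ,  0.003 ,  0.2676]), array([ 0.    , -0.    , -0.0004]))
level fix tool [-4.52491264e-04 -5.96501837e-04  5.94933868e-24]
```

View pics/s11.png

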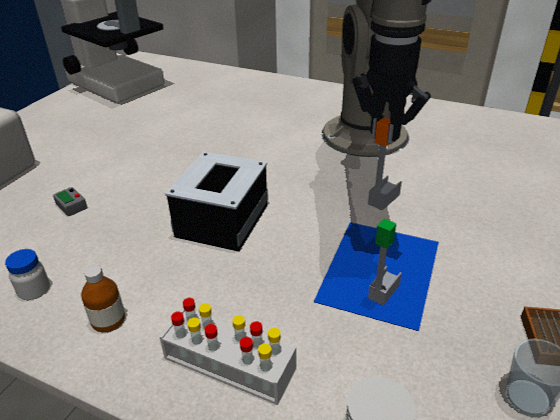

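The orange boat hangs upright above its old place on the mat, with its scoop near (384,194) and the green boat to one side at (385,234). I lower it to about 12 mm above the mat.

>>> play_rows:
  motion:
    - [[-0.002,0.003,0.02],[-0.0004,-0.0006,0]]
    - [[-0.002,0.003,0.06],[-0.0004,-0.0006,0]]
    - [[-0.002,0.003,0.11],[-0.0004,-0.0006,0]]
    - [[-0.002,0.003,0.16],[-0.0004,-0.0006,0]]
    - [[-0.002,0.003,0.205],[-0.0004,-0.0006,0]]
    - [[-0.002,0.003,0.24],[-0.0004,-0.0006,0]]
    - [[-0.002,0.003,0.267],[-0.0004,-0.0006,0]]
    - [[-0.002,0.003,0.267],[-0.0004,-0.0006,0]]

```text
t: 15.9
eef_pos: [0.4821, 0.1613, 0.1539]
tool_rot: [-0.003, 0.14, 0.99, -0.002]
contact_force: [0.1, 0.1, -2.7]
gripper_width: 0.269
```

```bash
python3 - <<'E'
from plan import *
p,r,o=tool(); print(o['t'],p,r.as_matrix()[:,2].round(4),o['contact_force'].round(2))
z=r.as_matrix()[:,2]; print('level fix tool',r.inv().apply(np.cross(z,[0,0,-1]))/2/np.pi, mv([.485,.1625,.1463]))
E
```

```text
15.9 [0.4820653  0.16132912 0.15393452] [-0.0067 -0.0039 -1.    ] [ 0.12  0.14 -2.7 ]
level fix tool [-8.94146779e-04 -8.58712530e-04 -9.32682634e-23] (array([-0.0063,  0.005 ,  0.019 ]), array([0., 0., 0.]))
```

>>> play_rows:
  motion:
    - [[-0.004,0.003,0.005],[-0.0009,-0.0009,0]]
    - [[-0.005,0.004,0.01],[-0.0009,-0.0009,0]]
    - [[-0.005,0.004,0.013],[-0.0009,-0.0009,0]]
    - [[-0.005,0.004,0.013],[-0.0009,-0.0009,0]]

```text
t: 16.3
eef_pos: [0.4846, 0.1624, 0.149]
tool_rot: [0.0, 0.14, 0.99, 0.0]
contact_force: [0.2, -0.4, -2.6]
gripper_width: 0.267
```

```bash
python3 - <<'E'
from plan import *
p,r,o=tool(); print(o['t'],p,r.as_matrix()[:,2].round(4),o['contact_force'].round(2))
z=r.as_matrix()[:,2]; print('level fix tool',r.inv().apply(np.cross(z,[0,0,-1]))/2/np.pi, mv([.485,.1625,.1463]))
E
```

```text
16.3 [0.48455752 0.16238328 0.14895845] [ 7.e-04  3.e-04 -1.e+00] [ 0.2  -0.41 -2.63]
level fix tool [7.19760952e-05 1.02722932e-04 1.54790521e-24] (array([-0.001 ,  0.0006,  0.0066]), array([0., 0., 0.]))
```

Level now and about 2.5 mm up. I lower it to contact.

>>> play_rows:
  motion:
    - [[0,0,0.002],[0,0,0]]
    - [[0,0,0.004],[0,0,0]]
    - [[0,0,0.006],[0,0,0]]
    - [[0,0,0.007],[0,0,0]]
    - [[0,0,0.007],[0,0,0]]

```text
t: 16.8
eef_pos: [0.4847, 0.1624, 0.1464]
tool_rot: [0.0, 0.14, 0.99, 0.0]
contact_force: [-0.2, -1.0, -0.1]
gripper_width: 0.271
```

```bash
python3 - <<'E'
from plan import *
p,r,o=tool(); print(o['t'],p,r.as_matrix()[:,2].round(4),o['contact_force'].round(2))
c=cam('top'); P=pts(c); cam('scene','s12.png'); cam('wrist','w12.png')
E
```

```text
16.8 [0.48467286 0.16241783 0.14635584] [ 9.e-04  4.e-04 -1.e+00] [-0.19 -1.   -0.09]
```

View pics/w12.png

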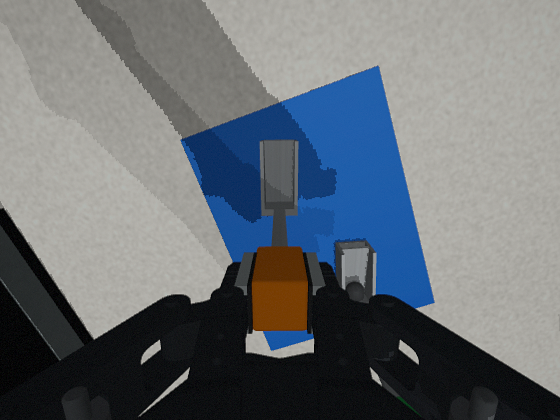

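The wrist load fell from -2.6 N to about zero, so the boat stands on the mat, wholly inside its edges in the picture. I open the fingers.

>>> play_rows:
  motion:
    - [[0,0,0],[0,0,0]]
    - [[0,0,0],[0,0,0]]
    - [[0,0,0],[0,0,0]]
    - [[0,0,0],[0,0,0]]
  fingers: 34
  grip_force: 20

```text
t: 17.35
eef_pos: [0.4847, 0.1625, 0.1464]
tool_rot: [0.0, 0.14, 0.99, 0.0]
contact_force: [-0.2, 0.1, 0.2]
gripper_width: 0.399
```

>>> play_rows:
  motion:
    - [[0,0,0],[0,0,0]]
    - [[0,0,0],[0,0,0]]
    - [[0,0,0],[0,0,0]]
    - [[0,0,0],[0,0,0]]
    - [[0,0,0],[0,0,0]]
    - [[0,0,0],[0,0,0]]
  fingers: 85

```text
t: 17.95
eef_pos: [0.4847, 0.1624, 0.1464]
tool_rot: [0.001, 0.14, 0.99, 0.0]
contact_force: [0.9, -0.2, 0.7]
gripper_width: 0.997
```

```bash
python3 - <<'E'
from plan import *
p,r,o=tool(); print(o['t'],p,o['contact_force'].round(2),o['gripper_width']*85.4)
cam('wrist','w13.png')
E
```

```text
17.95 [0.48474441 0.16244266 0.14637661] [ 0.93 -0.22  0.75] 85.12587506151208
```

View pics/w13.png

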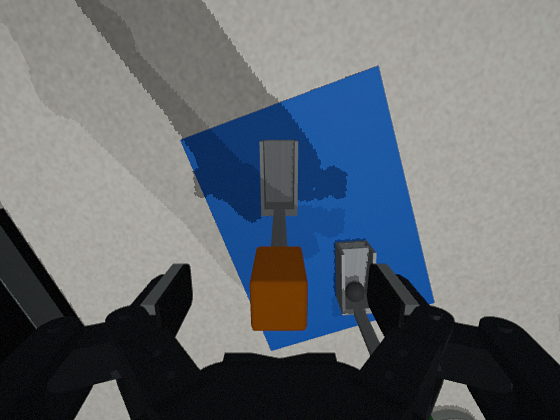

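The boat stands on its own at (278,290), with the fingers wide open and the scoop empty. I rise clear, vertically.

>>> play_rows:
  motion:
    - [[0,0,-0.02],[0,0,0]]
    - [[0,0,-0.06],[0,0,0]]
    - [[0,0,-0.12],[0,0,0]]
    - [[0,0,-0.18],[0,0,0]]
    - [[0,0,-0.24],[0,0,0]]
    - [[0,0,-0.29],[0,0,0]]
    - [[0,0,-0.31],[0,0,0]]
    - [[0,0,-0.31],[0,0,0]]

```text
t: 18.8
eef_pos: [0.4852, 0.1626, 0.2716]
tool_rot: [0.001, 0.14, 0.99, 0.001]
contact_force: [0.5, -0.1, -1.4]
gripper_width: 0.992
```

```bash
python3 - <<'E'
from plan import *
cam('scene','s14.png'); t=cam('top','t14.png'); print(now())
cv2.imwrite('pics/t14z.png',cv2.resize(np.clip(t['pixels'][190:340,320:460,::-1].astype(float)*4,0,255).astype(np.uint8),None,fx=4,fy=4,interpolation=cv2.INTER_CUBIC))
P=pts(t)
m=(t['range_z']>0)&(np.abs((P[...,:2]-C[:2])@cx[:2])<.075)&(np.abs((P[...,:2]-C[:2])@cy[:2])<.065)&(P[...,2]>.015)&(P[...,2]<.05)
print(m.sum(), P[m].mean(0) if m.any() else '')
E
python3 m.py | grep -E 'orange|green|top z'
```

```text
{'t': 18.9, 'f': np.float64(12.8), 'y': np.float64(331.8), 'h': np.float64(169.3), 'th': np.float64(-0.0), 'roll': np.float64(-0.0), 'yaw': np.float64(163.87), 'q': array([-0.622,  0.165,  0.2  ,  1.908, -0.037,  1.072,  0.882]), 'F': array([ 0.2, -0.3, -1. ]), 'w': 84.79}
52 [ 0.5688843  -0.16583787  0.02401609]
scene orange 354 px 377.5 189.4 mn [0.4745 0.1476 0.138 ] mx [0.501  0.1754 0.182 ] mean [0.4929 0.1627 0.1645]
  top z 0.1802 94 ((487.75775146484375, 162.21237182617188), (23.92336082458496, 21.731815338134766), 70.31053161621094) zmed 0.179
scene green 395 px 384.7 232.8 mn [0.5911 0.1949 0.1411] mx [0.6186 0.221  0.1817] mean [0.6106 0.2083 0.1662]
  top z 0.1805 129 ((604.541015625, 208.35365295410156), (22.694007873535156, 24.02809715270996), 76.66703796386719) zmed 0.1793
top orange 49 px 168.9 238.9 mn [0.4711 0.1544 0.1789] mx [0.4805 0.1733 0.1844] mean [0.4757 0.1639 0.1819]
  top z 0.184 38 ((475.7021484375, 163.32601928710938), (18.026790618896484, 5.760054111480713), 73.14220428466797) zmed 0.1823
top green 192 px 158.1 152.5 mn [0.5899 0.1967 0.1784] mx [0.6145 0.2206 0.1851] mean [0.6019 0.2088 0.1819]
  top z 0.1842 143 ((601.846923828125, 208.83901977539062), (21.57878875732422, 22.118432998657227), 79.85057067871094) zmed 0.1822
```

View pics/s14.png

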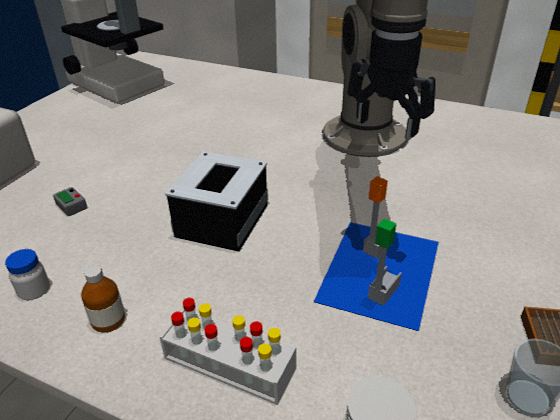

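View pics/t14z.png

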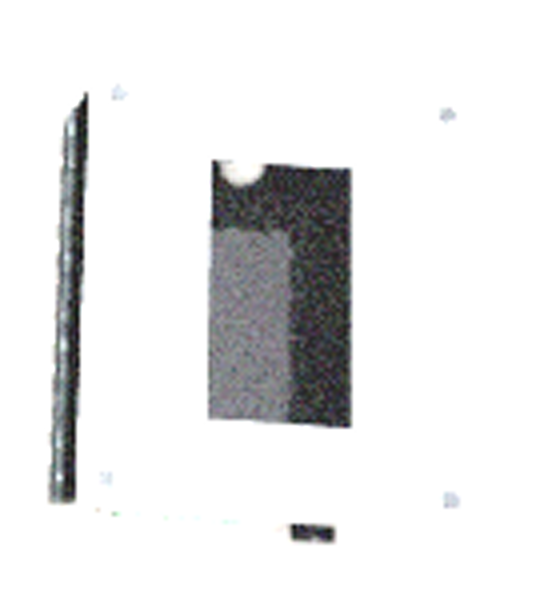

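The brightened top view shows the white ball on the chamber floor through the slot, at (240,172) in the enlargement. Its depth puts it about 24 mm up at (0.569, -0.166). The boats stand where they started and the gripper is clear, so I hand in.

```bash
python3 -c "
from station import bot; print(bot.hand_in())"
```

```text
the job is handed in; nothing more can be done
None
```

The job is handed in at about 19 s, with the ball in the chamber and the orange-grip boat back on the mat. I carried the boat over, lowered it level through the slot, and tipped it nose-down to about 41° (asked range 35 to 40). I then levelled it, lifted it out and stood it upright where it had started.

**Last checks:**
- **Ball:** the scoop was seen empty before leaving the slot. The top view shows the white ball through the slot on the chamber floor, with depth readings there averaging about 24 mm above the bench.
- **Orange boat:** its grip top measured within about 1 mm of the starting position in the scene view. In the top view the gripper partly hides it, so that reading doesn't count.
- **Green boat:** the grip was unchanged within 1 mm in both views.
- **Cover:** no contact was seen. My planned clearances inside the slot were 18 mm or more along its length and about 13 mm to each side.
- **One odd reading:** a brief sideways force of 5.6 N showed while the arm was stopping during the return tilt. It was gone at the next reading, and the plan gave about 20 mm clearance there. I took it as motion, but did not confirm it.

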